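# Sweep spilled clothes pegs into the catch tray

## Task

Three wooden pegs have spilled on the shed table. Close the fingers and sweep all three along the table top through the open front of the metal tray, until every peg lies completely inside it, then leave them lying there. Do not pick any peg up, and leave the mug, charger dock, sprayer and bulb planter where they stand.

Things in the scene. Friction and masses are not known exactly. Their poses are not given: they have to be found in the camera images.
- tray: Sheet-metal tray fixed on the table, left of the pegs: 3 walls 4 mm thick, 40 mm high, open front facing the robot's right (world -y, within 0.3 rad). Inside 140 mm deep, 200 wide; floor level with the table, no step at the front. Origin: centre of inside floor; its +x points from front to back: front line at x=-0.070, back wall at +0.070, side walls at y=+-0.100 (inner faces).
- peg1: Big plain wooden clothes peg lying loose on its side on the table, nearest the tray at the start: 82 mm long, 16 mm wide, 14 mm high, about 20 g, slides easily on the paint. Origin: centre of its underside; x is its long axis, which starts roughly along world x (within 0.6 rad).
- peg1_end1 (a point): Middle of the end face of peg1 at its +x end (41 mm from the middle, 7 mm above its underside).
- peg1_end2 (a point): Middle of the end face of peg1 at its -x end (41 mm from the middle, 7 mm above its underside).
- peg2: Big plain wooden clothes peg lying loose on its side on the table, in the middle at the start: 82 mm long, 16 mm wide, 14 mm high, about 20 g, slides easily on the paint. Origin: centre of its underside; x is its long axis, which starts roughly along world x (within 0.6 rad).
- peg2_end1 (a point): Middle of the end face of peg2 at its +x end (41 mm from the middle, 7 mm above its underside).
- peg2_end2 (a point): Middle of the end face of peg2 at its -x end (41 mm from the middle, 7 mm above its underside).
- peg3: Big plain wooden clothes peg lying loose on its side on the table, farthest from the tray at the start: 82 mm long, 16 mm wide, 14 mm high, about 20 g, slides easily on the paint. Origin: centre of its underside; x is its long axis, which starts roughly along world x (within 0.6 rad).
- peg3_end1 (a point): Middle of the end face of peg3 at its +x end (41 mm from the middle, 7 mm above its underside).
- peg3_end2 (a point): Middle of the end face of peg3 at its -x end (41 mm from the middle, 7 mm above its underside).
- mug: White ceramic mug of pegs, loose bystander standing beyond the pegs: 80 mm diameter, rim at 95 mm, pegs stick up to about 130 mm, handle on one side. Origin: centre of its underside.
- dock: Grey drill-battery charger dock, loose bystander beyond the pegs: 100 x 130 mm, 91 mm high. Origin: centre of its underside.
- sprayer: Red plastic hand sprayer, loose bystander standing beyond the tray's back, to the robot's left: 94 mm diameter, 225 mm high. Origin: centre of its underside.
- planter: Stainless bulb planter with a wooden cross handle, loose bystander standing on its cutting tube at the far right: tube 76 mm diameter, 221 mm high, handle 120 mm long. Origin: centre of its underside.
There are look-alikes about, which are no part of the job. What is shaped like the peg3 but blue is not meant. What is shaped like the peg2 but green is not meant.

How it is judged (in metres and radians):
At the end, for the whole second after the job is handed in: Both ends of every peg lie between the tray's walls and behind its open front line (up to 5 mm may stick out), below the walls' top; the pegs are at rest (under 0.02 m/s); mug, dock, sprayer and planter stand upright within 30 mm of where they began (x of peg1_end1 in the frame of tray between -0.075 and 0.073 m and y of peg1_end1 in the frame of tray between -0.103 and 0.103 m and height (world z) of each of peg1_end1, peg1_end2, peg2_end1, peg2_end2, peg3_end1, peg3_end2 below 0.04 m and x of peg1_end2 in the frame of tray between -0.075 and 0.073 m and y of peg1_end2 in the frame of tray between -0.103 and 0.103 m and linear speed of each of peg1, peg2, peg3 below 0.02 m/s and x of peg2_end1 in the frame of tray between -0.075 and 0.073 m and y of peg2_end1 in the frame of tray between -0.103 and 0.103 m and x of peg2_end2 in the frame of tray between -0.075 and 0.073 m and y of peg2_end2 in the frame of tray between -0.103 and 0.103 m and x of peg3_end1 in the frame of tray between -0.075 and 0.073 m and y of peg3_end1 in the frame of tray between -0.103 and 0.103 m and x of peg3_end2 in the frame of tray between -0.075 and 0.073 m and y of peg3_end2 in the frame of tray between -0.103 and 0.103 m and distance of each of mug, dock, sprayer, planter from where it was at the start of the episode below 0.03 m and angle between each of mug, dock, sprayer, planter's own z axis and vertical below 0.2 rad); the robot touches nothing.
It fails at once if a peg is picked up (more than 30 mm off the table) (height (world z) of any of peg1, peg2, peg3 above 0.03 m).
It fails at once if the mug, dock, sprayer or planter is pushed away (over 30 mm) or tipped over (distance of any of mug, dock, sprayer, planter from where it was at the start of the episode above 0.03 m or angle between any of mug, dock, sprayer, planter's own z axis and vertical above 0.35 rad).
It also fails if it takes over 72 s, if anything falls off the work surface, if the arm or the gripper's body presses on something with over 40 N, if the wrist force passes 120 N, or if a joint passes its speed limit or range.

## Robot

A 6-joint arm with a two-finger parallel gripper is mounted at the origin on the work surface. World frame = base frame: x ahead of the robot, y to its left, z up, the work surface at z = 0. Lengths are in mm, angles in rad, forces in N, time in s.
With the tool pointing down it reaches from about 350 to 975 mm from the base axis. Payload 7.1 kg.
Tool frame: the origin (TCP) lies on the front face of the gripper's body, between the roots of the fingers; the fingertips stand 80 mm ahead of it and the grasp point (between the pads) lies 61 mm ahead of it (env.tips_ahead is the distance from the TCP to the fingertips, in mm); z points along the fingers, y is the direction in which the jaws open and shut (so a half turn about z gives the same grasp; the last joint's range is limited). The gripper opens to 88 mm and grips with 3 to 60 N. Pads are 20 mm wide; open, the fingers measure 115 mm over their backs; the gripper's body (75 mm by 178 mm) begins 61 mm behind the grasp point.
Start: joints at [1.326, 0.423, 1.63, -0, 1.089, -0.019], TCP at [139.898, 609.126, 302.675] pointing down, gripper open.
Joint ranges: [-3, 3], [-0.9, 2.11], [0.09, 2.58], [-1.31, 4.45], [0.11, 2.69], [-2.54, 2.54]. Speed limits (rad/s): [2.39, 2.39, 3.01, 3.14, 3.14, 3.14].

## Interface

Orientations are given as a unit quaternion [x, y, z, w].
In Python, from station import env, set_gripper, viewer, workorder gives the robot as it stands. Calls block until the motion is done:
- env.reach(position, orientation): joint-space move of the TCP to a pose.
- env.move_l(position, rot=None, rate=150, f_stop=None): straight line of the TCP; rot=None keeps the orientation; rate is the mean speed in mm/s. With f_stop (N) it stops when the force on the tool has changed by that much, and returns True; else False.
- env.move_joints(angles): joint-space move.
- set_gripper(opening): finger opening in mm; the grip force is fixed at half the most; returns when the fingers have stopped.
- env.hold(seconds).
- env.ik(position, orientation): joint angles nearest the present ones, or None.
- env.read_state(): the state.
- viewer.camera(name): name is "side" or "top" or "wrist"; returns the picture (400x640x3 uint8, blue, green, red); there is no depth.
- viewer.camera_params(name): a dict with "fx", "fy", "cx", "cy" (pixels), "pose" (4x4, takes a point from camera to world coordinates); the wrist camera has in their place "tool_from_camera" (4x4, takes a point from camera to tool coordinates, whose origin is the TCP and whose axes are the flange's). Camera axes: x right, y up, looking along -z (the intrinsics and any distortion apply to the point x, -y, -z); pixel columns grow to the right and rows downward; lengths in mm; the calibration is good to about 2 mm. A picture is of the moment at which its call begins: read the wrist's pose just before it. camera_params takes no time and is no camera call.
A pose or a line that the arm cannot do raises env.IKError and nothing moves.
- workorder.sign_off(): hands the job in, once; it reports no verdict.
The state is a dict: "time_s": time; "qpos": joint angles; "dq": joint speeds; "tau": joint torques, N m; "tool_pos": TCP position; "orientation": TCP orientation; "force": force on the tool from outside, world axes, zero at the start; "wrist_torque": the same for the moment, N m; "width": finger opening in mm.
Only numpy, scipy, OpenCV 4.12 (cv2) and the standard library are available. Lean on these libraries where they do the work, as an engineer would, in place of code of your own. Each camera call takes 0.05 s, during which the arm holds its last target.

## Working session

There is one attempt and no reset: what is moved stays moved. The work goes in short steps, each a Python script; the robot and the scene stay as the last script left them, time stands still between calls to the robot, and variables do not carry over. Pictures are saved under pics/ and viewed, and the job is handed in when it is done.

```bash
ls; mkdir -p pics; python3 - <<'E'
from station import env, set_gripper, viewer, workorder
import cv2
for n in ["top","side","wrist"]:
    im=viewer.camera(n); cv2.imwrite(f"pics/{n}0.png",im)
    print(n,viewer.camera_params(n))
s=env.read_state(); print(s)
E
```

```text
pics
top {'fx': 375.3258339331315, 'fy': 375.3258339331315, 'cx': 322.4649211138873, 'cy': 201.6956650706749, 'pose': array([[ 9.65203732e-04,  9.81519389e-01, -1.91360281e-01,
         3.38582775e+02],
       [-9.99773690e-01,  5.01389475e-03,  2.06743510e-02,
         6.83411146e+01],
       [ 2.12517367e-02,  1.91297020e-01,  9.81302101e-01,
         1.38068918e+03],
       [ 0.00000000e+00,  0.00000000e+00,  0.00000000e+00,
         1.00000000e+00]])}
side {'fx': 450.7534189822255, 'fy': 450.7534189822255, 'cx': 330.8702533056552, 'cy': 198.89226806682584, 'pose': array([[ 6.81017776e-01,  4.75036533e-01, -5.57274690e-01,
        -1.01047895e+02],
       [-7.32248403e-01,  4.36372371e-01, -5.22868463e-01,
        -6.09087380e+02],
       [-5.20234392e-03,  7.64146220e-01,  6.45022085e-01,
         8.46790006e+02],
       [ 0.00000000e+00,  0.00000000e+00,  0.00000000e+00,
         1.00000000e+00]])}
wrist {'fx': 359.88558519223756, 'fy': 359.88558519223756, 'cx': 323.9829684704031, 'cy': 192.31406558910342, 'tool_from_camera': array([[ 3.19214274e-04,  9.62013763e-01,  2.73000765
[... 260 characters left out ...]

         1.00000000e+00]])}
{'time_s': 0.15, 'qpos': array([ 1.32601023e+00,  4.23648122e-01,  1.63044459e+00, -1.20100157e-06,
        1.08860003e+00, -1.90149092e-02]), 'dq': array([-0.00219774, -0.00229348, -0.00226558, -0.00044127, -0.00119785,
        0.00114526]), 'tau': array([ 2.73269552e-04, -5.44985425e+01, -2.73919308e+01,  6.43288507e-02,
        2.03925348e-02, -7.94176253e-05]), 'tool_pos': array([139.82133943, 608.84520551, 302.11840522]), 'orientation': array([ 1.12645699e-01,  9.93635066e-01, -5.45331342e-04, -7.18130005e-05]), 'force': array([-0.15069634, -0.10167646, -0.79252605]), 'wrist_torque': array([ 0.04674451, -0.02483889, -0.04894242]), 'width': 88.02931847474525}
```

View pics/top0.png

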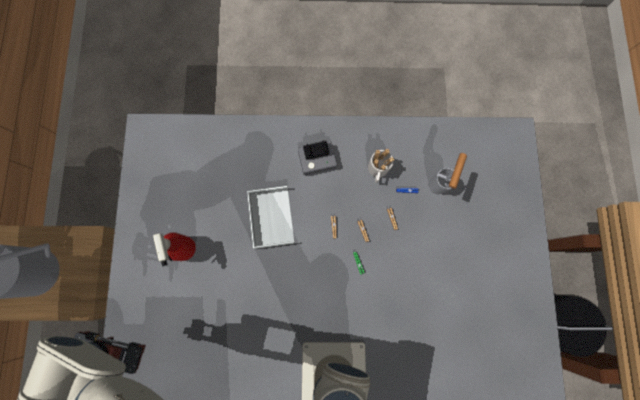

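View pics/side0.png

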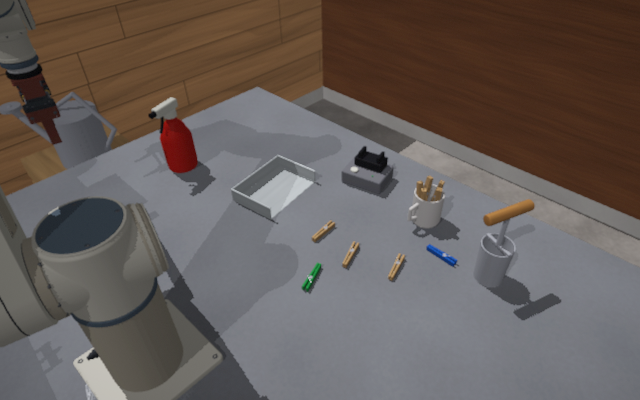

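View pics/wrist0.png

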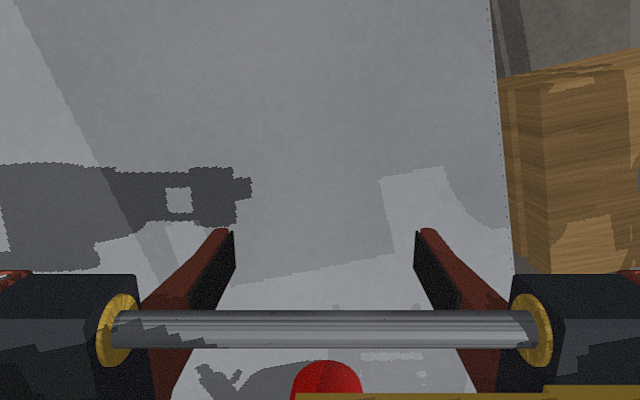

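Pegs, candidates in the top view: three orange-wood ones at (334,226), (363,231) and (393,218). The look-alikes are blue at (407,190) and green at (359,262), plus the pegs in the mug at (381,160). The tray is at (271,217). Next I measure everything.

```bash
cat > h.py <<'E'
import numpy as np, cv2
from station import env, set_gripper, viewer, workorder
def ray(n,uv,pose=None):
    p=viewer.camera_params(n); T=p.get("pose") if pose is None else pose
    d=T[:3,:3]@np.array([(uv[0]-p["cx"])/p["fx"],-(uv[1]-p["cy"])/p["fy"],-1.]); return T[:3,3],d
def onz(n,uv,z):
    o,d=ray(n,uv); return o+d*(z-o[2])/d[2]
def pegs(n,im,z=10,show=False):
    hsv=cv2.cvtColor(im,cv2.COLOR_BGR2HSV)
    m=cv2.inRange(hsv,(4,70,60),(25,255,255))
    out=[]
    k,lab,st,ce=cv2.connectedComponentsWithStats(cv2.morphologyEx(m,cv2.MORPH_CLOSE,np.ones((3,3))))
    for i in range(1,k):
        if st[i,4]<25: continue
        ys,xs=np.where(lab==i)
        P=np.array([onz(n,(x,y),z)[:2] for x,y in zip(xs,ys)])
        if P[:,0].min()<200 or P[:,0].max()>900 or P[:,1].min()<-400 or P[:,1].max()>500: continue
        (c,s,a)=cv2.minAreaRect(P.astype(np.float32))
        mu=P.mean(0); w,v=np.linalg.eigh(np.cov((P-mu).T)); ax=v[:,1]*np.sign(v[0,1])
        out.append(dict(px=ce[i].round(0),c=np.array(c).round(0),size=np.round(s),yaw=round(float(np.arctan2(ax[1],ax[0])),2),area=int(st[i,4])))
    return out
E
python3 - <<'E'
from h import *
for n in ["top","side"]:
    im=cv2.imread(f"pics/{n}0.png")
    print(n)
    for o in pegs(n,im): print(o)
im=cv2.imread("pics/top0.png")
cv2.imwrite("pics/crop1.png",cv2.resize(im[120:290,230:480],None,fx=3.2,fy=3.2,interpolation=cv2.INTER_CUBIC))
im=cv2.imread("pics/side0.png")
cv2.imwrite("pics/crop2.png",cv2.resize(im[130:310,220:520],None,fx=2.66,fy=2.66,interpolation=cv2.INTER_CUBIC))
E
```

```text
topTraceback (most recent call last):
  File "<stdin>", line 5, in <module>
  File "h.py", line 16, in pegs
    P=np.array([onz(n,(x,y),z)[:2] for x,y in zip(xs,ys)])
                ~~~^^^^^^^^^^^
  File "h.py", line 7, in onz
    o,d=ray(n,uv); return o+d*(z-o[2])/d[2]
        ~~~^^^^^^
  File "h.py", line 4, in ray
    p=viewer.camera_params(n); T=p.get("pose") if pose is None else pose
ValueError: time passes only in moves, steps and waits
```

```bash
sleep 0
python3 - <<'E'
s=open('h.py').read()
s=s.replace('def ray(','_C={}\ndef cp(n):\n    if n not in _C: _C[n]=viewer.camera_params(n)\n    return _C[n]\ndef ray(').replace('p=viewer.camera_params(n); T','p=cp(n); T')
s=s.replace("        P=np.array","        if st[i,4]>600: continue\n        P=np.array")
open('h.py','w').write(s)
E
python3 - <<'E'
from h import *
for n in ["top","side"]:
    im=cv2.imread(f"pics/{n}0.png")
    print(n)
    for o in pegs(n,im): print(o)
im=cv2.imread("pics/top0.png")
cv2.imwrite("pics/crop1.png",cv2.resize(im[120:290,230:480],None,fx=3.2,fy=3.2,interpolation=cv2.INTER_CUBIC))
im=cv2.imread("pics/side0.png")
cv2.imwrite("pics/crop2.png",cv2.resize(im[130:310,220:520],None,fx=2.66,fy=2.66,interpolation=cv2.INTER_CUBIC))
E
```

```text
top
{'px': array([380., 156.]), 'c': array([ 788., -177.]), 'size': array([43., 84.]), 'yaw': -0.75, 'area': 139}
{'px': array([386., 163.]), 'c': array([ 759., -205.]), 'size': array([22., 62.]), 'yaw': -0.8, 'area': 64}
{'px': array([392., 219.]), 'c': array([ 543., -220.]), 'size': array([81., 18.]), 'yaw': 0.29, 'area': 91}
{'px': array([334., 226.]), 'c': array([513.,  -2.]), 'size': array([78., 16.]), 'yaw': 0.08, 'area': 93}
{'px': array([363., 230.]), 'c': array([ 499., -110.]), 'size': array([81., 17.]), 'yaw': 0.34, 'area': 96}
side
{'px': array([323., 231.]), 'c': array([511.,  -4.]), 'size': array([87., 22.]), 'yaw': 0.09, 'area': 163}
{'px': array([350., 254.]), 'c': array([ 497., -113.]), 'size': array([89., 18.]), 'yaw': 0.35, 'area': 160}
{'px': array([396., 266.]), 'c': array([ 542., -222.]), 'size': array([91., 18.]), 'yaw': 0.3, 'area': 162}
```

View pics/crop1.png

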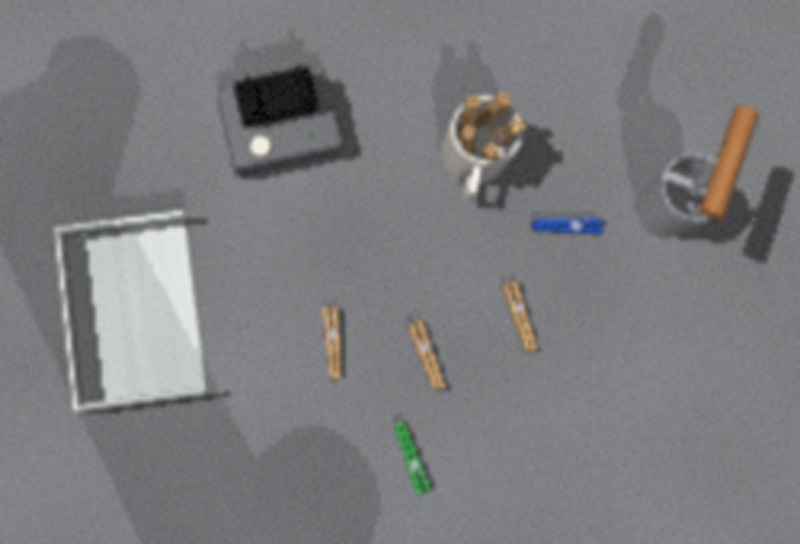

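View pics/crop2.png

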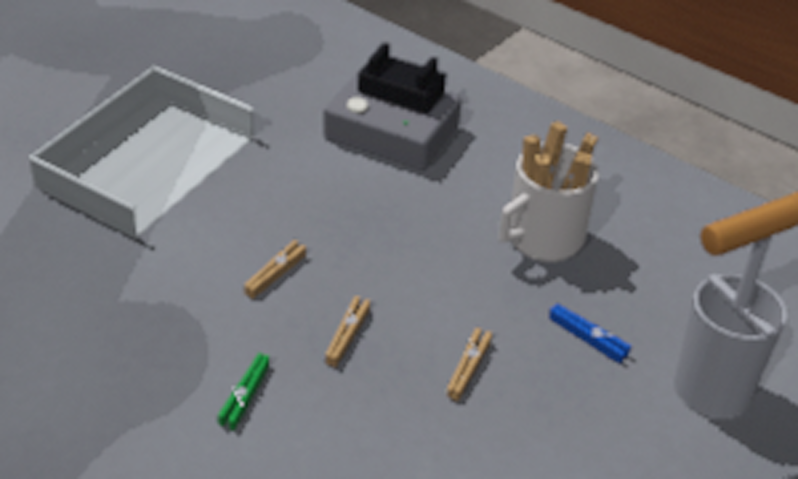

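Both crops agree: three plain wooden pegs, with the green and blue ones left out. Tray wall-top corners in crop1 are (55,230), (76,410), (182,212) and (205,394). Next, tray pose and bystander footprints.

```bash
python3 - <<'E'
from h import *
f=lambda x,y:(x/3.2+230-.3,y/3.2+120-.3)
for nm,p,z in [("backfar",(55,230),40),("backnear",(76,410),40),("frontfar",(182,212),40),("frontnear",(205,394),40),("frontfloorfar",(200,232),0),("frontfloornear",(206,390),0),
 ("dock near corner",(240,172),0),("dock right",(343,148),45),("mughandle",(473,195),45),("mug bottom",(470,180),20),("green top",(400,420),10),("green bot",(425,492),10),("blue l",(533,224),10),("blue r",(603,226),10),("plantertube",(665,190),110),("handle lo",(712,213),215)]:
    print(nm,onz("top",f(*p),z).round())
g=lambda x,y:(x/2.66+220-.3,y/2.66+130-.3)
for nm,p,z in [("frontnear",(137,205),40),("frontfar",(252,107),40),("backnear",(33,158),40),("backfar",(155,68),40),("floor fn",(137,235),0),("floor ff",(250,138),0)]:
    print("side",nm,onz("side",g(*p),z).round())
E
```

```text
backfar [636. 316.  40.]
backnear [432. 284.  40.]
frontfar [658. 172.  40.]
frontnear [450. 142.  40.]
frontfloorfar [644. 153.   0.]
frontfloornear [458. 143.   0.]
dock near corner [717. 107.   0.]
dock right [734. -13.  45.]
mughandle [ 679. -162.   45.]
mug bottom [ 703. -164.   20.]
green top [424. -78.  10.]
green bot [ 344. -105.   10.]
blue l [ 653. -238.   10.]
blue r [ 651. -321.   10.]
plantertube [ 669. -363.  110.]
handle lo [ 619. -373.  215.]
side frontnear [462. 142.  40.]
side frontfar [661. 173.  40.]
side backnear [437. 282.  40.]
side backfar [639. 312.  40.]
side floor fn [458. 143.   0.]
side floor ff [655. 172.   0.]
```

Tray front midpoint is (558,157) and its axis is at 1.725 rad. The front-to-back and side-to-side lengths came out at 143 and 206 mm, against 144 and 208 expected. Pegs are at (512,-3), (498,-111) and (543,-221), and both views agree to 3 mm. The plan is to push each peg on its flat side along a smooth curve into the tray, starting with peg1.

```bash
cat >> h.py <<'E'
TH=1.725; EX=np.array([np.cos(TH),np.sin(TH)]); EY=np.array([-EX[1],EX[0]])
C=np.array([558.,157.])+70*EX
def quat(a): return [float(np.cos(a/2)),float(np.sin(a/2)),0.,0.]
def tray(p): d=np.array(p)[:2]-C; return np.array([d@EX,d@EY]).round(0)
def push(c,yaw,goal_tray,go=True,n=12,k=0.9,rate=110,off=18,zt=84,endth=TH):
    c=np.array(c,float); h0=yaw+np.pi/2
    g=C+goal_tray[0]*EX+goal_tray[1]*EY
    L=np.linalg.norm(g-c)*k
    t=np.linspace(0,1,n+1)
    d0=np.array([np.cos(h0),np.sin(h0)])*L; d1=np.array([np.cos(endth),np.sin(endth)])*L
    H=lambda t:((2*t**3-3*t**2+1)*c+(t**3-2*t**2+t)*d0+(-2*t**3+3*t**2)*g+(t**3-t**2)*d1)
    D=lambda t:((6*t**2-6*t)*c+(3*t**2-4*t+1)*d0+(-6*t**2+6*t)*g+(3*t**2-2*t)*d1)
    W=[]
    for s in t:
        dd=D(s); a=np.arctan2(dd[1],dd[0]); u=np.array([np.cos(a),np.sin(a)])
        W.append((H(s)-off*u,a))
    for w in W: print(np.r_[w[0].round(0),round(w[1],2)],end=' ')
    print()
    if not go: return
    u0=np.array([np.cos(h0),np.sin(h0)]); s0=W[0][0]-20*u0
    env.reach([*s0,180.],quat(h0))
    env.move_l([*s0,float(zt)],rate=150)
    F0=env.read_state()["force"]; fm=0
    for p,a in W:
        env.move_l([*p,float(zt)],rot=quat(a),rate=rate)
        fm=max(fm,np.linalg.norm(env.read_state()["force"]-F0))
    p,a=W[-1]; u=np.array([np.cos(a),np.sin(a)])
    print("fmax",fm.round(1), env.read_state()["tool_pos"].round(1))
    env.move_l([*(p-15*u),float(zt)],rate=100)
    env.move_l([*(p-15*u),200.],rate=200)
E
python3 - <<'E'
from h import *
for c,y,g in [((512,-3),.08,(48,10)),((498,-111),.34,(18,10)),((543,-221),.29,(-15,0))]:
    print(tray(c)); push(c,y,g,go=False)
p=env.read_state()["tool_pos"]
env.move_l([p[0],p[1],450.],rate=250)
set_gripper(0)
print(env.ik([512,-41,450.],quat(1.65)))
env.reach([512,-41,450.],quat(1.65))
s=env.read_state(); print(s["time_s"],s["tool_pos"],s["width"])
cv2.imwrite("pics/w1.png",viewer.camera("wrist"))
E
```

```text
[-221.   70.]
[513.   -21.     1.65] [511.     0.     1.57] [511.    22.     1.51] [512.    45.     1.47] [514.    69.     1.44] [517.    93.     1.43] [521.   117.     1.43] [524.   141.     1.44] [528.   165.     1.46] [530.  188.    1.5] [532.   211.     1.56] [533.   233.     1.63] [533.   254.     1.72] 
[-326.  100.]
[ 504.   -128.      1.91] [ 494.   -103.      1.72] [490.   -75.     1.58] [489.   -46.     1.47] [492.   -16.     1.39] [498.    15.     1.35] [505.    46.     1.33] [513.    78.     1.33] [520.   109.     1.35] [528.   139.     1.39] [533.   169.     1.47] [537.   197.     1.58] [537.   225.     1.72] 
[-441.   73.]
[ 548.   -238.      1.86] [ 539.   -207.      1.73] [ 533.   -173.      1.63] [ 531.   -137.      1.56] [ 531.   -100.      1.51] [534.   -62.     1.47] [538.   -24.     1.46] [542.    14.     1.46] [547.    52.     1.47] [550.   89.    1.5] [553.   125.     1.55] [554.   160.     1.62] [552.   194.     1.72] 
[-1.03077710e-01  1.09854689e-01  1.70518991e+00 -4.44089210e-16
  1.32654805e+00 -1.82281383e-01]
4.8833 [512.13697468 -40.39395992 449.97816854] 0.1900006540481194
```

View pics/w1.png

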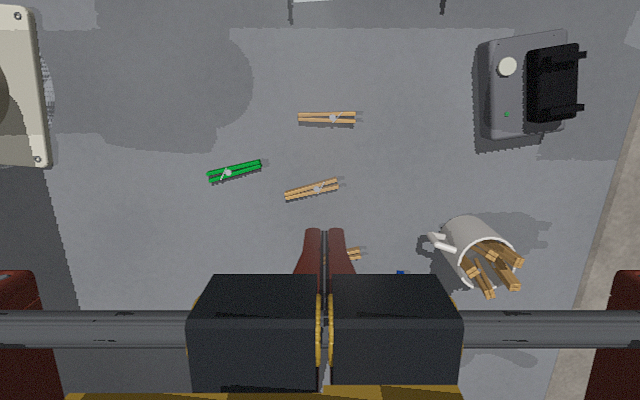

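The wrist view shows the closed fingers; peg1 is at (328,118), peg2 at (313,189), and green at (235,171) stays clear. I push peg1.

```bash
python3 - <<'E'
from h import *
push((512,-3),.08,(48,10))
s=env.read_state(); print(s["time_s"])
for n in ["top","side"]:
    im=viewer.camera(n); cv2.imwrite(f"pics/{n}1.png",im)
    for o in pegs(n,im): print(n,o["c"],o["yaw"],o["size"],tray(o["c"]))
a=cv2.imread("pics/top1.png")[120:290,230:480];b=cv2.imread("pics/side1.png")[130:310,220:520]
cv2.imwrite("pics/c1.png",np.vstack([cv2.resize(a,(441,300)),cv2.resize(b,(441,300*441//500+35))]))
E
```

```text
[513.   -21.     1.65] [511.     0.     1.57] [511.    22.     1.51] [512.    45.     1.47] [514.    69.     1.44] [517.    93.     1.43] [521.   117.     1.43] [524.   141.     1.44] [528.   165.     1.46] [530.  188.    1.5] [532.   211.     1.56] [533.   233.     1.63] [533.   254.     1.72] 
fmax 1.5 [532.6 254.   83.9]
12.4583
top [ 788. -177.] -0.75 [43. 84.] [-435. -176.]
top [ 759. -205.] -0.8 [22. 62.] [-459. -143.]
top [ 543. -220.] 0.29 [81. 18.] [-440.   73.]
top [ 498. -109.] 0.33 [81. 16.] [-324.  100.]
side [534. 272.] 0.15 [87. 24.] [47.  6.]
side [ 498. -113.] 0.35 [92. 18.] [-328.  101.]
side [ 542. -222.] 0.3 [91. 18.] [-442.   74.]
```

View pics/c1.png

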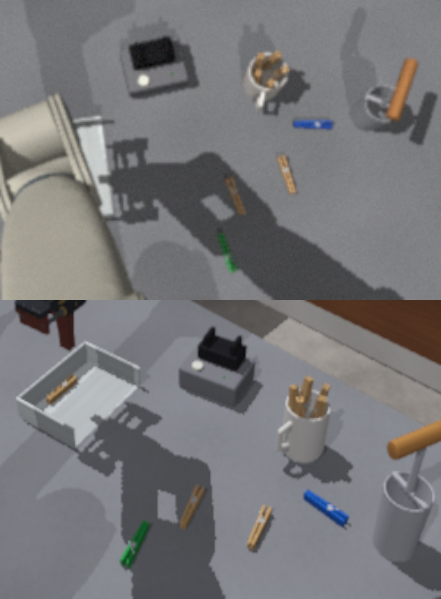

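Peg1 lies at the back of the tray (side view, 62,390; tray frame 47, 6), parallel to the back wall. The push force was at most 1.5 N. Next, peg2.

```bash
python3 - <<'E'
from h import *
push((498,-111),.34,(18,8))
s=env.read_state(); print(s["time_s"])
im=viewer.camera("side"); cv2.imwrite("pics/side2.png",im)
for o in pegs("side",im): print(o["c"],o["yaw"],o["size"],tray(o["c"]))
cv2.imwrite("pics/c2.png",cv2.resize(im[130:310,220:520],None,fx=2,fy=2))
E
```

```text
[ 504.   -128.      1.91] [ 494.   -103.      1.72] [490.   -75.     1.57] [489.   -46.     1.46] [493.   -16.     1.39] [498.    15.     1.34] [506.    47.     1.32] [514.    78.     1.32] [522.   109.     1.34] [529.   139.     1.39] [535.   169.     1.46] [539.   198.     1.57] [539.   225.     1.72] 
fmax 1.8 [539.1 224.4  83.9]
21.225
[740. 455.] 0.68 [85. 22.] [ 197. -226.]
[537. 258.] 0.16 [88. 54.] [33.  5.]
[ 542. -222.] 0.3 [91. 18.] [-442.   74.]
```

View pics/c2.png

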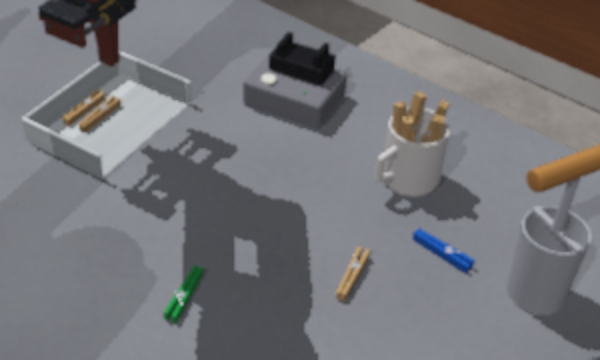

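Pegs 1 and 2 lie side by side in the tray at (85,106) and (100,114). Peg3, at (353,273), has not moved. I push peg3.

```bash
python3 - <<'E'
from h import *
push((543,-221),.29,(-14,0))
# retreat out of the top view's way
p=env.read_state()["tool_pos"]
env.move_l([480.,-60.,300.],rate=250)
s=env.read_state(); print(s["time_s"],s["tool_pos"])
for n in ["side","top"]:
    im=viewer.camera(n); cv2.imwrite(f"pics/{n}3.png",im)
    for o in pegs(n,im): print(n,o["c"],o["yaw"],o["size"],tray(o["c"]))
a=cv2.imread("pics/top3.png")[120:290,230:480];b=cv2.imread("pics/side3.png")[130:310,220:520]
cv2.imwrite("pics/c3.png",np.vstack([cv2.resize(a,(441,300)),cv2.resize(b,(441,299))]))
E
```

```text
[ 548.   -238.      1.86] [ 539.   -207.      1.73] [ 533.   -173.      1.63] [ 531.   -137.      1.56] [ 531.   -100.      1.51] [534.   -62.     1.47] [538.   -24.     1.46] [542.    15.     1.46] [547.    53.     1.47] [550.   90.    1.5] [553.   126.     1.55] [554.   161.     1.62] [552.   195.     1.72] 
fmax 1.6 [552.  194.6  84. ]
32.1333 [479.8923399  -59.48319593 299.44098917]
side [795. 223.] 0.72 [87. 20.] [ -41. -244.]
side [686. 237.] 1.56 [ 39. 128.] [ -11. -139.]
side [539. 242.] -0.98 [88. 85.] [17.  6.]
top [ 788. -177.] -0.74 [43. 84.] [-435. -176.]
top [ 759. -204.] -0.79 [22. 65.] [-458. -143.]
top [547. 214.] 0.14 [75. 14.] [-12.   2.]
top [540. 246.] 0.12 [75. 12.] [21.  4.]
top [534. 275.] 0.14 [78. 14.] [50.  6.]
top [480. -90.] 1.33 [50. 22.] [-302.  115.]
```

View pics/c3.png

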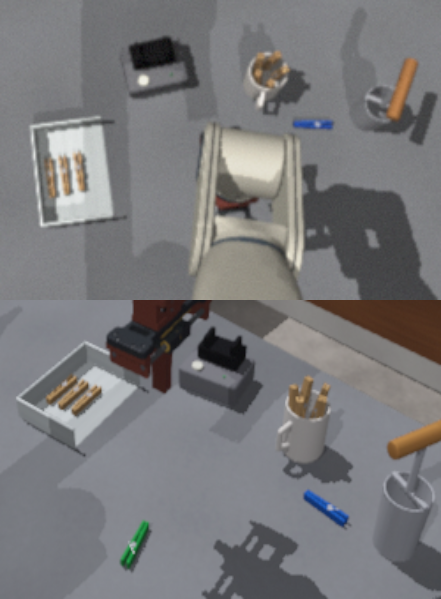

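All three pegs lie inside the tray at tray x = -12, 21 and 50 mm, centred sideways. The dock, mug and planter have not moved. I compare the sprayer with the first picture, then hand in.

```bash
python3 - <<'E'
from h import *
for f in ["top0","top3","side0","side3"]:
    im=cv2.imread(f"pics/{f}.png"); h=cv2.cvtColor(im,cv2.COLOR_BGR2HSV)
    m=(cv2.inRange(h,(0,180,90),(4,255,255))|cv2.inRange(h,(176,180,90),(180,255,255)))
    m[:, 260:]=0
    k,l,st,ce=cv2.connectedComponentsWithStats(m); i=1+st[1:,4].argmax(); print(f,st[i],ce[i].round(1))
env.hold(0.5); print(env.read_state()["force"])
workorder.sign_off()
E
```

```text
top0 [168 248  22  12 147] [177.6 254.7]
top3 [168 244  21  16 193] [177.6 253.3]
side0 [ 161  120   29   53 1060] [174.9 147.2]
side3 [ 161  119   32   54 1227] [176.1 145.9]
[-0.04117521  1.61373738 -0.10150748]
the job is handed in; nothing more can be done
```

I swept all three wooden pegs into the tray with closed fingers, one curved push each, and handed the job in just after 32 s of the 72 s allowed. Force readings taken along the pushes stayed under 2 N, and no peg was picked up.

- **Pegs:** the last top view shows them lying parallel at tray x of about 50, 21 and -12 mm. They are within 6 mm of the centre line, so each end is about 50 mm clear of the side walls and at least 50 mm behind the front line.
- **Side view:** it agreed for the first peg. It merged the second and third with their neighbours into one blob, so those two positions come from the top view, plus a look at the side picture.
- **Bystanders:** by eye, the mug, dock, planter and the blue and green pegs had not moved. The sprayer's colour blob shifted by about 1 pixel, which I put down to changed shadow.
- **Arm:** at hand-in it was held at z = 300 mm, away from everything. The force reading there was 1.6 N sideways, similar to the readings during the pushes; I took it for sensor drift and did not look into it.

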